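# Load the lamp cell of a stereo microscope

## Task

Take the charged blue cell out of the charging cradle and load it in the open bay of the microscope lamp's power pack, bare steel end on the spring contact: gently push that end under the orange hood against the spring with the yellow end held up, then tip the yellow end down past the orange lip so that the cell lies level at the bottom of the bay, held under the lip by the spring. Go by feel, without jamming the spring hard on its stop or forcing the parts, let go of the cell, and leave the dish, the eyepiece and the slide box alone.

Things in the scene. Friction and masses are not known exactly. Their poses are not given: they have to be found in the camera images.
- cell_mid (a point): centre of the cell: a cylinder, 21 mm diameter, 70 mm long, flat ends, about 70 g, blue with a bare steel end and a yellow end. x runs along its axis, bare end (x = -35 mm) to yellow end (+35); y, z turn as it rolls. Starts lying level in the charging cradle, axis 42 mm above the table.
- cell_bare (a point): centre of the cell's bare steel end face (axes as cell_mid)
- cell_yellow (a point): centre of the cell's yellow end face (axes as cell_mid)
- cradle: grey charging cradle, fixed, base plate 110 x 60 x 10 mm; origin under its centre on the table, x as the cell's axis. Short rails carry the cell's ends; its middle 40 mm is free beside and below (down to the plate) for fingers from above. End stops stand 3 mm beyond the cell's ends, tops 2 mm below its axis.
- bay (a point): point in the white-based power pack, nominal centre of the seated cell, level, 42 mm above the table; fixed. x runs along the bay from the spring end (-x, away from the robot) to the fixed contact (+x), z up. All black, grey and orange parts sit on a contact carrier that can stand up to 6 mm off along x, either way: 'carrier x' is counted from there, to be found by feel.
- pack: the power pack: white base plate, x = -107 to +85 mm, 76 mm wide, 10 mm high; origin on the table 42 mm below bay, same axes. Grey rails at carrier x = -34 to -22 and +22 to +34 mm carry the cell, axis at bay's height; cheeks beside them, inner faces 13 mm off the axis, tops 3 mm below bay. Between x = -22 and +22 the sides are open for fingers.
- hood (a point): nominal middle of the orange hood's lower inner edge, 27 mm towards -x and 17 mm above bay (same axes; true edge at carrier x = -27). The hood, slotted in the middle, covers carrier x = -52 to -27, 4 mm thick; walls below it leave 13 mm either side of the axis; behind it is a black block, 50 mm wide, as high, to x = -94.
- lip (a point): nominal middle of the orange lip's lower inner edge, 32 mm towards +x and 12 mm above bay (same axes; true edge at carrier x = +32). The lip juts 3 mm in from the fixed contact face (x = +35); its block (15 mm wide, to x = +63) tops 14.5 mm above bay. From lip to relaxed spring are only 62 mm: the cell enters aslant, 25 to 30 degrees, bare end low.
- spring (a joint): sprung contact, a brass dome of 6 mm radius on the bay's axis, tip at carrier x = -30 mm when relaxed: how far it is pressed in (m). 0 relaxed, about 0.0045 with the cell seated, hard stop at 0.0095. 2 N at first touch plus 0.8 N per mm: 5.7 N seated, 9.6 N at the stop. The yellow end passes the lip only with it pressed to 0.0075 or more. Over 20 N damages it.
- dish: lidded glass dish, 65 mm diameter, 15 mm high; origin at its underside centre; leave alone
- eyepiece: black eyepiece standing on end, 42 mm diameter, 52 mm high; origin at its underside centre; leave alone
- slidebox: white slide box 85 x 60 x 30 mm; origin at its underside centre; leave alone
Not all that is in view belongs to the job. Leave any green look-alike of the pack alone.

How it is judged:
On the way, in this order (a step that is already met when the one before it is completed fails the run):
1. the cell is lifted clear of the cradle (height (world z) of cell_mid above 0.062 m and value of joint spring below 0.001 m), for 0.1 s.
2. the bare end presses the spring in while the yellow end is still held up at the lip or higher (value of joint spring above 0.003 m and contact force between cell and spring above 1 N and x of cell_bare in the frame of bay below -0.02 m and z of cell_yellow in the frame of bay above 0.012 m), for 0.1 s.
At the end, for the whole second after the job is handed in: The cell rests in the bay, bare end on the spring: centre within 9 mm of bay seen from above, both ends at most 3 mm above seated height, the spring pressed 3.5 to 6.2 mm with over 2 N, which means that the yellow end is under the lip, back on the fixed contact (horizontal distance between cell_mid and bay below 0.009 m and x of cell_yellow in the frame of bay above 0.026 m and z of each of cell_yellow, cell_bare in the frame of bay below 0.003 m and contact force between cell and spring above 2 N and value of joint spring between 0.0035 and 0.0062 m and linear speed of cell below 0.02 m/s); the robot touches nothing.
It fails at once if more than 20 N on the sprung contact (contact force between spring and anything else above 20 N).
It fails at once if the cell is forced on the pack with more than 35 N (contact force between cell and carrier above 35 N).
It fails at once if the gripper bears on the pack with more than 25 N (contact force between any of the arm, the fingers and carrier above 25 N or contact force between any of the arm, the fingers and pack above 25 N).
It fails at once if the dish, the eyepiece or the slide box is shifted by more than 15 mm (distance of any of dish, eyepiece, slidebox from where it was at the start of the episode above 0.015 m).
It also fails if it takes over 64 s, if anything falls off the work surface, if the arm or the gripper's body presses on something with over 40 N, if the wrist force passes 120 N, or if a joint passes its speed limit or range.

## Robot

A 7-joint arm with a two-finger parallel gripper is mounted at the origin on the work surface. World frame = base frame: x ahead of the robot, y to its left, z up, the work surface at z = 0. Lengths are in m, angles in rad, forces in N, time in s.
With the tool pointing down it reaches from about 0.35 to 0.9 m from the base axis. Payload 19.9 kg.
Tool frame: the origin (TCP) lies between the finger pads; the fingertips stand 19 mm ahead of it and the grasp point (between the pads) is the TCP; z points along the fingers, y is the direction in which the jaws open and shut (so a half turn about z gives the same grasp; the last joint's range is limited). The gripper opens to 94 mm and grips with 3 to 60 N. Pads are 16 mm wide; open, the fingers measure 119 mm over their backs; the gripper's body (75 mm by 177 mm) begins 78 mm behind the grasp point.
Start: joints at [1.123, 0.417, -0.01, 1.614, 0.005, 1.111, -0.053], TCP at [0.247, -0.574, 0.224] pointing down, gripper open.
Joint ranges: [-2.81, 2.81], [-0.39, 2.02], [-1.27, 1.25], [0.06, 2.57], [-1.19, 4.33], [0.19, 2], [-2.82, 2.82]. Speed limits (rad/s): [1.89, 1.89, 2.39, 2.39, 3.01, 3.01, 3.01].

## Interface

Orientations are given as a 3x3 rotation matrix whose columns are the frame's x, y, z axes.
In Python, from rig import robot gives the robot as it stands. Calls block until the motion is done:
- robot.move_ptp(position, orientation): joint-space move of the TCP to a pose.
- robot.move_linear(position, velocity=0.15, frame=None, threshold=None): straight line of the TCP; frame=None keeps the orientation; velocity is the mean speed in m/s. With threshold (N) it stops when the force on the tool has changed by that much, and returns True; else False.
- robot.goto_joints(angles): joint-space move.
- robot.gripper_to(opening): finger opening in m; the grip force is fixed at half the most; returns when the fingers have stopped.
- robot.pause(seconds).
- robot.ik(position, orientation): joint angles nearest the present ones, or None.
- robot.get_state(): the state.
- robot.grab_frame(name): name is "scene" or "top" or "wrist"; returns the picture (480x640x3 uint8, red, green, blue); there is no depth.
- robot.camera_info(name): a dict with "fx", "fy", "cx", "cy" (pixels), "rvec" (rotation vector, rad) and "tvec" (3), from world to camera coordinates, as OpenCV has them. Camera axes: x right, y down, z forward; pixel columns grow to the right and rows downward; lengths in m; the calibration is good to about 2 mm. The wrist camera is an equidistant fisheye: a pixel r from the principal point sees the ray r / f radians off the axis. A picture is of the moment at which its call begins: read the wrist's pose just before it. camera_info takes no time and is no camera call; for the wrist camera it gives the pose at the moment of the call.
A pose or a line that the arm cannot do raises robot.PlanningError and nothing moves.
- robot.sign_off(): hands the job in, once; it reports no verdict.
The state is a dict: "time": time; "qpos": joint angles; "joint_vel": joint speeds; "effort": joint torques, N m; "ee_pos": TCP position; "tool_rot": TCP orientation; "force": force on the tool from outside, world axes, zero at the start; "moment": the same for the moment, N m; "opening": finger opening in m.
Only numpy, scipy, OpenCV 4.12 (cv2) and the standard library are available. Lean on these libraries where they do the work, as an engineer would, in place of code of your own. Each camera call takes 0.05 s, during which the arm holds its last target. There are 200 camera calls.

## Working session

There is one attempt and no reset: what is moved stays moved. The work goes in short steps, each a Python script; the robot and the scene stay as the last script left them, time stands still between calls to the robot, and variables do not carry over. Pictures are saved under pics/ and viewed, about 8 in all and at most 12, crops included, and the job is handed in when it is done.

```bash
mkdir -p pics; ls; python3 - <<'E'
from rig import robot
import cv2
for n in("top","scene"):
    im=robot.grab_frame(n);cv2.imwrite(f"pics/{n}0.png",im[:,:,::-1])
    print(robot.camera_info(n))
s=robot.get_state();print(s['time'],s['force'],s['opening'],s['tool_rot'])
E
```

```text
pics
{'fx': 540.9764848151448, 'fy': 540.9764848151448, 'cx': 315.5263221033212, 'cy': 247.63040720427895, 'rvec': array([ 2.19752154, -2.18202136,  0.08440309]), 'tvec': array([0.04175006, 0.48404478, 1.25056791])}
{'fx': 461.8169447703712, 'fy': 461.8169447703712, 'cx': 316.5083458223813, 'cy': 241.80229933620646, 'rvec': array([ 1.1259096 ,  2.38248391, -1.00078647]), 'tvec': array([ 0.28023921, -0.22407451,  1.14991866])}
0.1 [-0.7863068  -0.64983845 -0.16166765] 0.09378462987536759 [[ 9.18372244e-01  3.95717327e-01 -4.68337549e-04]
 [ 3.95717599e-01 -9.18371771e-01  9.33631152e-04]
 [-6.06539610e-05 -1.04275035e-03 -9.99999454e-01]]
```

View pics/top0.png

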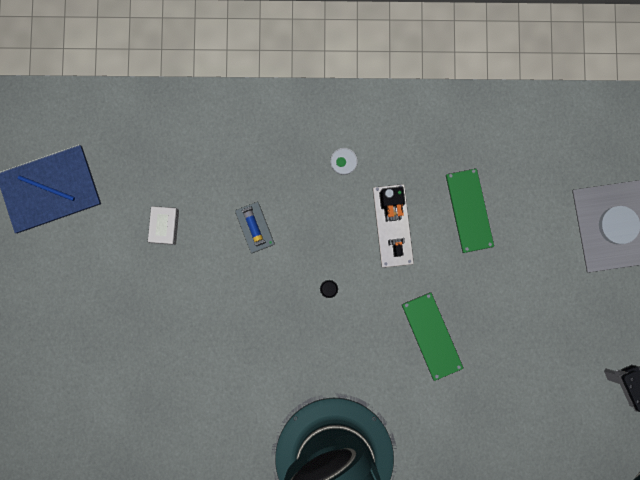

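View pics/scene0.png

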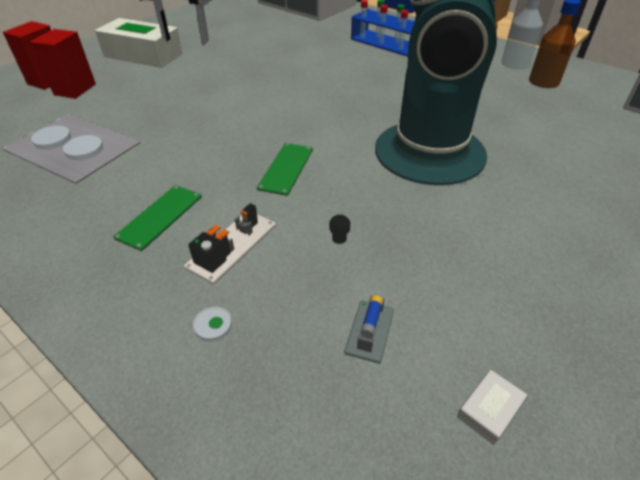

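Candidates: the blue cell is in the grey cradle at (254,227), with a blue pen on a blue book at (45,188). The white-based pack is at (394,226), and the green look-alikes at (470,211) and (433,336) are to be left alone. I choose the cell at (254,227), yellow end at (259,240), and the white pack, then measure and crop to check.

```bash
cat > h.py <<'E'
import numpy as np, cv2
from rig import robot
def ray(info,uv,fish=False):
    u,v=uv; R=cv2.Rodrigues(np.array(info['rvec']))[0]; t=np.array(info['tvec'])
    a=np.array([(u-info['cx'])/info['fx'],(v-info['cy'])/info['fy']])
    if fish:
        th=np.linalg.norm(a); d=np.r_[a/max(th,1e-9)*np.sin(th),np.cos(th)]
    else: d=np.r_[a,1]
    return -R.T@t, R.T@d
def onplane(info,uv,z,fish=False):
    c,d=ray(info,uv,fish); return c+d*(z-c[2])/d[2]
def project(info,P,fish=False):
    R=cv2.Rodrigues(np.array(info['rvec']))[0]; p=R@np.array(P)+np.array(info['tvec'])
    if fish:
        r=np.linalg.norm(p[:2]); th=np.arctan2(r,p[2]); a=p[:2]/max(r,1e-9)*th
    else: a=p[:2]/p[2]
    return np.array([info['fx']*a[0]+info['cx'],info['fy']*a[1]+info['cy']])
def down(ax,tilt=0):
    """tool frame: jaws (y) across axis ax (world xy), pointing down"""
    x=np.r_[np.array(ax[:2])/np.linalg.norm(ax[:2]),0]; z=np.array([0,0,-1.]); y=np.cross(z,x)
    return np.c_[x,y,z]
def blob(mask):
    n,l,s,c=cv2.connectedComponentsWithStats(mask.astype(np.uint8))
    k=1+np.argmax(s[1:,4]); return (l==k),s[k,4],c[k]
E
python3 - <<'E'
from h import *
im=cv2.imread('pics/top0.png'); info=robot.camera_info('top')
hsv=cv2.cvtColor(im,cv2.COLOR_BGR2HSV); H,S,V=[hsv[:,:,i].astype(int) for i in range(3)]
roi=np.zeros(H.shape,bool); roi[195:260,225:285]=1
b,_,cb=blob(roi&(H>100)&(H<130)&(S>150)); y,_,cy=blob(roi&(H>15)&(H<35)&(S>120))
pb=onplane(info,cb,.05);py=onplane(info,cy,.05);print('blue',cb,pb,'yellow',cy,py, 'dir',(py-pb)/np.linalg.norm(py-pb))
roi=np.zeros(H.shape,bool); roi[175:275,365:420]=1
w,a,_=blob(roi&(V>190)&(S<40))
pts=np.argwhere(w)[:,::-1].astype(np.float32)
r=cv2.minAreaRect(pts); bx=cv2.boxPoints(r); P=np.array([onplane(info,p,.01) for p in bx]);print(a,bx,P,[np.linalg.norm(P[i]-P[i-1]) for i in range(4)],P.mean(0))
c=np.hstack([cv2.resize(im[190:265,215:295],None,fx=5,fy=5,interpolation=2),cv2.resize(im[175:275,360:440],(300,375),interpolation=2)])
cv2.imwrite('pics/crop1.png',c)
E
```

```text
blue [252.60736196 225.67484663] [0.53064589 0.18953041 0.05      ] yellow [257.46511628 237.95348837] [0.50257314 0.17803952 0.05      ] dir [-0.92547085 -0.37881883  0.        ]
565 [[373.67072 188.03659]
 [403.4146  184.73172]
 [410.32922 246.96344]
 [380.58533 250.26831]] [[ 0.62707978 -0.09199613  0.01      ]
 [ 0.63559815 -0.16276198  0.01      ]
 [ 0.4874183  -0.17842635  0.01      ]
 [ 0.47909482 -0.10820562  0.01      ]] [np.float64(0.14887006381459758), np.float64(0.07127670200978656), np.float64(0.14900549859101328), np.float64(0.07071231414606789)] [ 0.55729776 -0.13534752  0.01      ]
```

View pics/crop1.png

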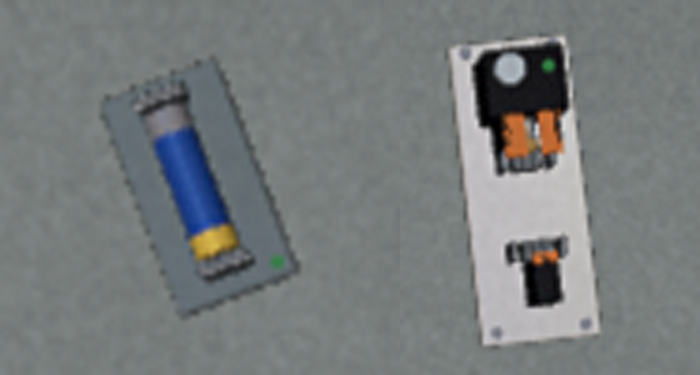

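The crop confirms it: the cell lies in the grey cradle with its yellow end down-right, towards the robot. The white pack has its orange hood at the far end and its lip at the near end. Next I look from near with the wrist camera, over the pack first because it is on the way.

```bash
python3 - <<'E'
from h import *
def rel():
    s=robot.get_state();i=robot.camera_info('wrist');c,d=ray(i,(i['cx'],i['cy']),True);R=np.array(s['tool_rot'])
    return R.T@(c-s['ee_pos']),R.T@d,i['fx']
print(rel())
pa=np.array([-.1475,-.0163])*1.0; pa/=np.linalg.norm(pa)
ca=np.array([-.925,-.379])
q0=robot.get_state()['qpos']
th=np.radians(28)
for nm,a,p in(('pack',pa,[.555,-.135]),('cell',ca,[.53,.19])):
  for sg in(1,-1):
    R=down(sg*a)
    Ry=cv2.Rodrigues(R[:,1]*th)[0]
    for lab,RR in (('down',R),('+',Ry@R),('-',Ry.T@R)):
        q=robot.ik(np.r_[p,.2],RR);q2=robot.ik(np.r_[p,.05],RR)
        print(nm,sg,lab,RR[:,2].round(2),None if q is None else np.round(q,2),q2 is not None)
robot.move_ptp(np.r_[.53,-.135,.26],down(-pa))
print(robot.get_state()['time'],rel())
im=robot.grab_frame('wrist');cv2.imwrite('pics/w1.png',im[:,:,::-1])
np.save('w1.npy',robot.camera_info('wrist'),allow_pickle=True)
E
```

```text
(array([ 0.06550703,  0.00092532, -0.16124734]), array([-2.31214446e-01, -5.29744665e-04,  9.72902667e-01]), 371.64829954431775)
pack 1 down [ 0.  0. -1.] [ 0.73  0.43 -0.7   1.76  0.31  1.07  1.6 ] True
pack 1 + [-0.47 -0.05 -0.88] [ 0.56  0.73 -0.71  1.41  0.44  1.67  1.49] True
pack 1 - [ 0.47  0.05 -0.88] [ 0.64  0.18 -0.39  2.11 -0.27  0.42  2.18] True
pack -1 down [ 0.  0. -1.] [ 0.4   0.36 -0.27  1.77  0.11  1.03 -1.37] True
pack -1 + [ 0.47  0.05 -0.88] [ 0.62  0.17 -0.37  2.11 -0.28  0.42 -0.96] True
pack -1 - [-0.47 -0.05 -0.88] [ 0.26  0.64 -0.2   1.42  0.2   1.58 -1.44] True
cell 1 down [ 0.  0. -1.] [ 0.44  0.59 -1.14  1.77  0.58  1.17  1.08] True
cell 1 + [-0.43 -0.18 -0.88] [ 0.16  0.82 -0.94  1.4   0.46  1.7   1.15] True
cell 1 - [ 0.43  0.18 -0.88] [ 0.11  0.15 -0.55  2.15  0.25  0.38  1.34] True
cell -1 down [ 0.  0. -1.] [ 0.29  0.47 -0.89  1.77  0.41  1.09 -1.92] True
cell -1 + [ 0.43  0.18 -0.88] [ 0.07  0.15 -0.51  2.15  0.23  0.38 -1.79] False
cell -1 - [-0.43 -0.18 -0.88] [ 0.06  0.74 -0.73  1.41  0.35  1.65 -1.89] True
1.9917 (array([ 0.0658667 ,  0.00123355, -0.16127284]), array([-2.31242242e-01, -5.15005478e-04,  9.72896069e-01]), 371.64829954431775)
```

View pics/w1.png

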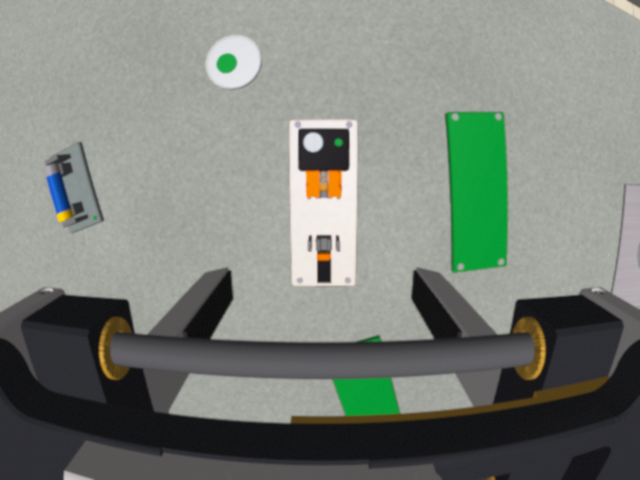

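The wrist view shows the pack plate from about (290,121) to (356,285), with the hood near (324,184) and the lip near (323,257). The cell in its cradle shows at the left, around (58,190). I'll get the plate pose and carrier offset from this image, then go over the cell.

```bash
cat > pk.py <<'E'
from h import *
def pack(im,info,roi):
    hsv=cv2.cvtColor(im,cv2.COLOR_BGR2HSV); H,S,V=[hsv[:,:,i].astype(int) for i in range(3)]
    m=np.zeros(H.shape,bool); x0,y0,x1,y1=roi; m[y0:y1,x0:x1]=1
    w=(m&(V>170)&(S<45)).astype(np.uint8)
    w=cv2.morphologyEx(w,cv2.MORPH_OPEN,np.ones((3,3)));w,_,_=blob(w)
    cnt=np.vstack(cv2.findContours(w.astype(np.uint8),0,1)[0])[:,0,:]
    # outline pixels -> plate plane, then a rectangle in the world
    P=np.array([onplane(info,p,.01,True)[:2] for p in cnt],np.float32)
    c,(a,b),ang=cv2.minAreaRect(P*1000); box=cv2.boxPoints((c,(a,b),ang))/1000
    e=[box[1]-box[0],box[2]-box[1]]; ax=max(e,key=np.linalg.norm); ax=ax/np.linalg.norm(ax)
    if ax[0]>0: ax=-ax          # +x towards the robot
    C=np.array(c)/1000; bay=C+ax*.011   # plate centre at x=-11
    yv=np.array([-ax[1],ax[0]])
    print('plate',a,b,'axis',ax,'bay',bay)
    o=m&(H>5)&(H<20)&(S>170)&(V>120)
    n,l,s,cc=cv2.connectedComponentsWithStats(o.astype(np.uint8))
    for k in range(1,n):
        if s[k,4]<15: continue
        p=np.argwhere(l==k)[:,::-1]
        for z in (.063,.0565):
            Q=np.array([onplane(info,q,z,True)[:2] for q in p])-bay
            X=Q@ax*1000;Y=Q@yv*1000
            print('orange',cc[k].round(),s[k,4],'z',z,'x %.1f..%.1f y %.1f..%.1f'%(X.min(),X.max(),Y.min(),Y.max()))
    return bay,ax
E
python3 - <<'E'
from pk import *
im=cv2.imread('pics/w1.png');info=np.load('w1.npy',allow_pickle=True).item()
pack(im,info,(275,105,372,300))
# go above cell
ca=np.array([-.9255,-.379])
robot.move_ptp(np.r_[.510,.18,.20],down(-ca))
info=robot.camera_info('wrist');im=robot.grab_frame('wrist')[:,:,::-1];cv2.imwrite('pics/w2.png',im);np.save('w2.npy',info,allow_pickle=True)
hsv=cv2.cvtColor(np.ascontiguousarray(im),cv2.COLOR_BGR2HSV); H,S,V=[hsv[:,:,i].astype(int) for i in range(3)]
m=np.zeros(H.shape,bool);m[60:330,220:420]=1
b,a,cb=blob(m&(H>100)&(H<130)&(S>150));y,a2,cy=blob(m&(H>18)&(H<35)&(S>130))
Pb=onplane(info,cb,.049,True);Py=onplane(info,cy,.049,True);print(a,a2,cb,cy,Pb,Py,(Py-Pb)/np.linalg.norm(Py-Pb))
for M in(b,y):
    Q=np.array([onplane(info,q,.0525,True)[:2] for q in np.argwhere(M)[:,::-1]])-Pb[:2]
    d=(Py-Pb)[:2];d/=np.linalg.norm(d)
    X=Q@d*1000;Y=Q@[-d[1],d[0]]*1000;print(X.min(),X.max(),Y.min(),Y.max())
print(robot.get_state()['time'])
E
```

```text
plate 197.0601806640625 109.3095703125 axis [-0.99208784 -0.12554547] bay [ 0.52728375 -0.1383546 ]
orange [323. 183.] 703 z 0.063 x -52.3..-26.5 y -15.3..17.4
orange [323. 183.] 703 z 0.0565 x -52.0..-25.7 y -15.5..17.7
orange [323. 256.] 95 z 0.063 x 30.3..37.8 y -5.5..5.6
orange [323. 256.] 95 z 0.0565 x 32.1..39.7 y -5.6..5.7
1196 269 [317.61538462 205.24247492] [317.36431227 239.88475836] [0.52936211 0.18886439 0.049     ] [0.50126846 0.1777918  0.049     ] [-0.93034749 -0.36667907  0.        ]
-22.648711238534542 22.532854269911628 -8.950579451743772 9.479966931452914
24.12555225736004 34.79153388646463 -9.686119022913173 10.015731418972496
3.3167
```

View pics/w2.png

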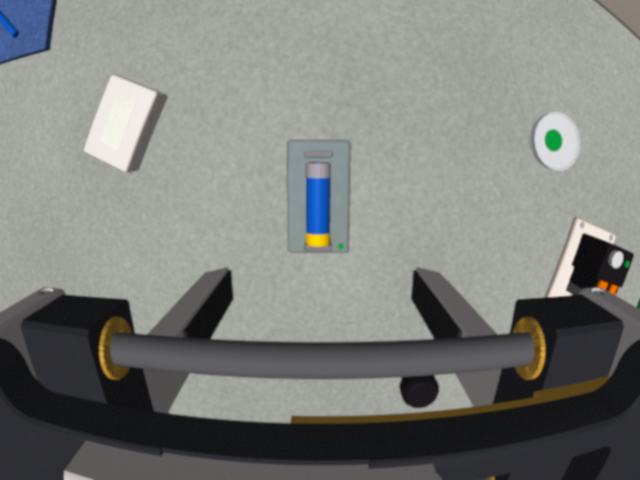

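The cell is right under the wrist, with blue centroid (318,205), yellow centroid (317,240) and bare end up at row 165. The lengths agree: blue spans ±22.6 mm and the yellow end is at +34.8 mm. The plate mask leaked into the table (width 109 instead of 76), so I'll re-threshold it. Now grasp.

```bash
sed -i 's/V>170/V>205/' pk.py; python3 - <<'E'
from pk import *
im=cv2.imread('pics/w1.png');info=np.load('w1.npy',allow_pickle=True).item()
bay,ax=pack(im,info,(275,105,372,300))
ca=np.array([-.929,-.370]);ca/=np.linalg.norm(ca)
R=down(-ca); P=np.array([.5294,.1889])
robot.move_ptp(np.r_[P,.10],R)
hit=robot.move_linear(np.r_[P,.042],velocity=.08,threshold=8)
s=robot.get_state();print(hit,s['ee_pos'],s['force'])
robot.gripper_to(.015)
s=robot.get_state();print(s['opening'],s['ee_pos'],s['force'],s['moment'],s['time'])
robot.move_linear(np.r_[P,.13],velocity=.15)
s=robot.get_state();print(s['opening'],s['ee_pos'],s['force'],s['moment'])
# look over the pack with the cell held
robot.move_ptp(np.r_[bay-ax*.0,.20],down(-ax))
s=robot.get_state();print(s['time'],s['force'])
info=robot.camera_info('wrist');im=np.ascontiguousarray(robot.grab_frame('wrist')[:,:,::-1]);cv2.imwrite('pics/w3.png',im);np.save('w3.npy',info,allow_pickle=True)
np.save('s3.npy',s,allow_pickle=True)
E
```

```text
plate 189.9028778076172 74.23282623291016 axis [-0.99368584 -0.11219876] bay [ 0.52677295 -0.1388749 ]
orange [323. 183.] 703 z 0.063 x -52.7..-27.3 y -16.4..16.3
orange [323. 183.] 703 z 0.0565 x -52.4..-26.5 y -16.7..16.6
orange [323. 256.] 95 z 0.063 x 29.8..37.2 y -5.5..5.6
orange [323. 256.] 95 z 0.0565 x 31.6..39.1 y -5.6..5.7
False [0.52957    0.18906548 0.04225015] [ 0.71945915 -0.11288483  0.4588587 ]
0.02001810960526954 [0.52938601 0.18925065 0.04212084] [-2.35552222  3.00789698  1.64192552] [ 0.51900719  0.29528101 -0.01113303] 5.8083
0.02033921971343896 [0.5290366  0.1884938  0.12920998] [-0.79743621  0.56999617 -1.64260211] [-0.04656371  0.02686341 -0.00491239]
7.8083 [ 0.78085152  0.48081096 -0.45054794]
```

View pics/w3.png

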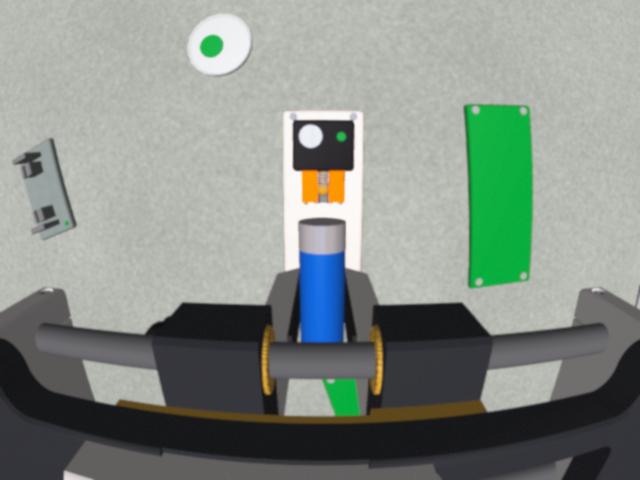

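The held cell shows at (322,220–345), bare end towards the hood, and the hood is at (323,187). I'll use this single image to measure the cell in the hand and the hood relative to the tool.

```bash
python3 - <<'E'
from h import *
im=cv2.imread('pics/w3.png');info=np.load('w3.npy',allow_pickle=True).item();s=np.load('s3.npy',allow_pickle=True).item()
hsv=cv2.cvtColor(im,cv2.COLOR_BGR2HSV); H,S,V=[hsv[:,:,i].astype(int) for i in range(3)]
T=np.array(s['ee_pos']);R=np.array(s['tool_rot']);print(T,R.round(4).tolist())
def tool(uv,z): return R.T@(onplane(info,uv,z,True)-T)*1000
m=np.zeros(H.shape,bool);m[215:300,290:360]=1
b,_,_=blob(m&(H>100)&(H<130)&(S>150))
print('cell lateral @axis z, by row:')
for r in(260,275,290):
    c=np.flatnonzero(b[r]);print(r,c.min(),c.max(),tool(((c.min()+c.max())/2,r),T[2]+.004))
c=320;col=np.flatnonzero(b[:,322]);print('blue start row',col.min(),tool((322,col.min()-.5),T[2]+.0105))
print('column profile V',[(r,int(V[r,322]),int(S[r,322])) for r in range(214,230)])
for r in (220,221,222,223): print(r,tool((322,r),T[2]+.0105),tool((322,r),T[2]-.0105))
m=np.zeros(H.shape,bool);m[160:212,290:360]=1
o=m&(H>5)&(H<20)&(S>170)&(V>120)
p=np.argwhere(o)[:,::-1];Q=np.array([tool(q,.063) for q in p])
print('hood x',Q[:,0].min(),Q[:,0].max(),'y',Q[:,1].min(),Q[:,1].max())
m=np.zeros(H.shape,bool);m[100:300,275:370]=1
# black block lateral, and its far edge
k=m&(V<60);k[175:]=0
p=np.argwhere(k)[:,::-1];Q=np.array([tool(q,.063) for q in p]);print('block x',Q[:,0].max(),'y',Q[:,1].min(),Q[:,1].max(),'far',np.percentile(Q[:,0],99))
# axis direction of hood/block : left/right edge of white plate
w=m&(V>205)&(S<45)
L=[];Rr=[]
for r in range(120,210,5):
    c=np.flatnonzero(w[r]);L.append(tool((c.min()-.5,r),.01)[:2]);Rr.append(tool((c.max()+.5,r),.01)[:2])
for A in(L,Rr):
    A=np.array(A);f=np.polyfit(A[:,0],A[:,1],1);print('edge slope',f, 'at x=0..')
E
```

```text
[ 0.52699971 -0.13736073  0.19963246] [[0.9934, 0.1144, -0.0004], [0.1144, -0.9934, 0.0006], [-0.0003, -0.0007, -1.0]]
cell lateral @axis z, by row:
260 300 343 [19.1777721   0.98208899 -4.00651493]
275 299 344 [12.18349662  0.97111834 -4.004375  ]
290 299 344 [ 4.9935405   0.95968146 -4.00217509]
blue start row 255 [ 23.5242475    1.20651815 -10.50799428]
column profile V [(214, 251, 5), (215, 250, 6), (216, 242, 12), (217, 193, 20), (218, 120, 15), (219, 86, 12), (220, 80, 13), (221, 79, 10), (222, 80, 13), (223, 81, 13), (224, 95, 16), (225, 131, 16), (226, 174, 18), (227, 197, 18), (228, 204, 18), (229, 205, 17)]
220 [ 38.28032995   1.22447073 -10.51250545] [34.439281    1.22428689 10.48867159]
221 [ 37.86091329   1.22395457 -10.51237722] [33.96143371  1.22369882 10.48881768]
222 [ 37.44107662   1.22343825 -10.51224886] [33.48310789  1.22311057 10.48896392]
223 [ 37.02081322   1.22292176 -10.51212038] [33.00429588  1.22252212 10.4891103 ]
hood x 26.97285047818032 52.10465498092448 y -14.700799863262354 18.842859205650182
block x 91.39429405906463 y -21.073537094019564 25.20530139710821 far 90.68549404173959
edge slope [ 8.28029460e-03 -3.63637186e+01] at x=0..
edge slope [-1.13260349e-03  3.96980444e+01] at x=0..
```

```bash
cat > ins.py <<'E'
from h import *
import json,os
E_X=np.r_[-.9935,-.1133,0];E_X/=np.linalg.norm(E_X);E_Z=np.array([0,0,1.]);E_Y=np.cross(E_Z,E_X)
C=dict(O=[.5271,-.1384,.042],dc=.0008)
if os.path.exists('c.json'): C.update(json.load(open('c.json')))
def pose(Bx,Bz,deg):
    """TCP pose for bare-end centre (mm, carrier x and z) and tilt"""
    t=np.radians(deg);a=np.cos(t)*E_X+np.sin(t)*E_Z
    p=np.array(C['O'])+(Bx*E_X+Bz*E_Z)/1000+(.035+C['dc'])*a
    x=-a;z=-np.cos(t)*E_Z+np.sin(t)*E_X;y=np.cross(z,x)
    return p,np.c_[x,y,z]
def where():
    """bare end (mm, carrier x,y,z), tilt, force in carrier axes"""
    s=robot.get_state();R=np.array(s['tool_rot']);a=-R[:,0]
    d=(np.array(s['ee_pos'])-(.035+C['dc'])*a-C['O'])*1000
    f=np.array(s['force'])
    return np.round([d@E_X,d@E_Y,d@E_Z,np.degrees(np.arcsin(a[2]))],2),np.round([f@E_X,f@E_Y,f@E_Z],2),round(s['time'],2)
E
python3 - <<'E'
from ins import *
B=np.array([-24,1.5]);u=np.array([np.cos(np.radians(28)),np.sin(np.radians(28))])
p,R=pose(*(B+45*u),28)
robot.move_ptp(p,R);robot.pause(.5)
print(where());s=robot.get_state();T=s['ee_pos'];R=np.array(s['tool_rot'])
info=robot.camera_info('wrist');im=np.ascontiguousarray(robot.grab_frame('wrist')[:,:,::-1]);cv2.imwrite('pics/w4.png',im);np.save('w4.npy',info,allow_pickle=True);np.save('s4.npy',s,allow_pickle=True)
c,_=ray(info,(320,240),True);print('cam rel',R.T@(c-T))
E
```

```text
(array([15.65,  0.19, 23.03, 27.95]), array([-0.19, -0.04, -0.84]), 8.97)
cam rel [ 0.06546854  0.00120114 -0.16075515]
```

View pics/w4.png

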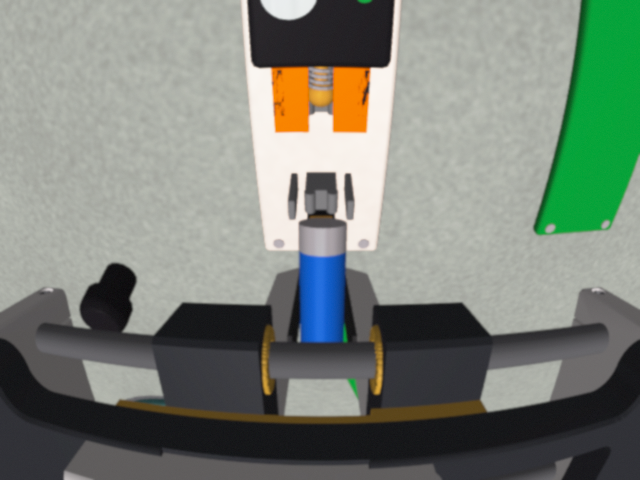

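The view down the tilted cell shows the hood between columns 272 and 367 at row 131, the spring at (321,93), and the cell lined up at column 322. I'll compute its lateral position relative to the tool.

```bash
python3 - <<'E'
from ins import *
im=cv2.imread('pics/w4.png');info=np.load('w4.npy',allow_pickle=True).item();s=np.load('s4.npy',allow_pickle=True).item()
hsv=cv2.cvtColor(im,cv2.COLOR_BGR2HSV); H,S,V=[hsv[:,:,i].astype(int) for i in range(3)]
T=np.array(s['ee_pos']);R=np.array(s['tool_rot']);O=np.array(C['O'])
def car(uv,z):
    d=(onplane(info,uv,z,True)-O)*1000;return d@E_X,d@E_Y
def onax(uv,h):  # plane through the cell parallel to its axis, h above axis, in tool frame
    c,d=ray(info,uv,True);c=R.T@(c-T);d=R.T@d;return (c+d*(-h-c[2])/d[2])*1000
m=np.zeros(H.shape,bool);m[215:300,290:360]=1
b,_,_=blob(m&(H>100)&(H<130)&(S>150))
for r in(260,290):
    c=np.flatnonzero(b[r]);print('cell tool',onax((c.mean(),r),.004))
print('cell bare top',onax((322,225.3),.0105))
o=(H>5)&(H<20)&(S>170)&(V>100);o[140:]=0
for r in range(80,131,10):
    c=np.flatnonzero(o[r]);print('hood row',r,car((c.min()-.5,r),.063),car((c.max()+.5,r),.063))
col=np.flatnonzero(o[:,290]);print('hood edge x',car((290,col.max()+.5),.063),car((350,np.flatnonzero(o[:,350]).max()+.5),.063),'rear',car((290,col.min()-.5),.063))
print('spring tip',car((320.5,107),.046))
print('tool y of carrier axis: tool at E_Y',(T-O)@E_Y*1000)
E
```

```text
cell tool [18.94349553  1.10339142 -4.        ]
cell tool [ 4.8059018   1.09146396 -4.        ]
cell bare top [ 35.76805538   1.12040476 -10.5       ]
hood row 80 (np.float64(-47.16604923973949), np.float64(-16.23473240441583)) (np.float64(-47.07689757204414), np.float64(17.944227482181923))
hood row 90 (np.float64(-43.30193106931324), np.float64(-16.458077803638428)) (np.float64(-43.17818703085673), np.float64(17.054626117942178))
hood row 100 (np.float64(-39.35503851309289), np.float64(-16.325770435625582)) (np.float64(-39.26943918301002), np.float64(17.987461361725007))
hood row 110 (np.float64(-35.33242967107969), np.float64(-16.197204184354078)) (np.float64(-35.24949862014523), np.float64(17.833826993139155))
hood row 120 (np.float64(-31.237417028525137), np.float64(-16.450715676727807)) (np.float64(-31.155322422176795), np.float64(18.06074830701457))
hood row 130 (np.float64(-27.036988818723962), np.float64(-16.334847426414687)) (np.float64(-26.957538380181383), np.float64(17.91768792183511))
hood edge x (np.float64(-26.69140145823895), np.float64(-10.797338577637031)) (np.float64(-26.20797187780412), np.float64(12.019125196710096)) rear (np.float64(-52.06179305456776), np.float64(-9.788583184499583))
spring tip (np.float64(-29.745666742761802), np.float64(0.7548796596022851))
tool y of carrier axis: tool at E_Y 0.18072813209340768
```

```bash
python3 - <<'E'
from ins import *
O=np.array(C['O'])-.0005*E_Y; C['O']=O.tolist(); json.dump(C,open('c.json','w'))
p,R=pose(-22,2,28)
print(robot.move_linear(p,velocity=.05,frame=R,threshold=4)); robot.pause(.3);print(where())
for bx in(-25,-28,-31,-34):
    p,R=pose(bx,1.5,28)
    h=robot.move_linear(p,velocity=.01,frame=R,threshold=1.8);print(bx,h,where())
    if h: break
robot.pause(.3);print(where())
E
```

```text
False
(array([-21.96,   0.08,   2.14,  27.99]), array([-0.11,  0.76, -0.61]), 10.33)
-25 False (array([-25.03,  -0.04,   1.46,  28.  ]), array([ 0.46, -0.22, -0.4 ]), 10.78)
-28 False (array([-28.04,  -0.03,   1.46,  28.  ]), array([ 0.77,  0.25, -1.62]), 11.23)
-31 True (array([-29.48,   0.03,   1.14,  28.09]), array([ 2.27, -0.5 ,  1.38]), 11.52)
(array([-2.922e+01,  1.000e-02,  8.900e-01,  2.810e+01]), array([ 2.69, -0.61,  1.23]), 11.82)
```

The spring touched where expected: the force (2.3, 1.4) N lies along the face normal, and it puts the carrier about +1 mm off. Next I press in steps while lowering the tilt, checking the force slope against 0.8 N/mm.

```bash
python3 - <<'E'
from ins import *
C['O']=(np.array(C['O'])+.001*E_X).tolist(); json.dump(C,open('c.json','w'))
def pred(w): 
    t=np.radians(w[3]);return (6-w[2]*np.sin(t))/np.cos(t)-36-w[0]
for t in((-31.5,1.2,27),(-33,1.2,25),(-34.5,1,23.5),(-36,1,22)):
    p,R=pose(*t)
    h=robot.move_linear(p,velocity=.01,frame=R,threshold=5);robot.pause(.25);w=where();print(t,h,w,'p',round(pred(w[0]),2),'exp fx',round(2+.8*pred(w[0]),2))
    if h or w[1][0]>10: break
E
```

```text
(-31.5, 1.2, 27) False (array([-31.43,  -0.04,   1.13,  27.02]), array([3.64, 0.14, 0.42]), 12.32) p 1.59 exp fx 3.27
(-33, 1.2, 25) False (array([-32.95,  -0.  ,   1.08,  25.02]), array([3.81, 0.12, 0.17]), 12.87) p 3.07 exp fx 4.45
(-34.5, 1, 23.5) False (array([-3.436e+01, -1.000e-02,  9.800e-01,  2.351e+01]), array([4.52, 0.04, 1.14]), 13.42) p 4.48 exp fx 5.58
(-36, 1, 22) False (array([-3.567e+01, -3.000e-02,  9.500e-01,  2.202e+01]), array([ 6.88, -0.32,  1.92]), 13.96) p 5.76 exp fx 6.61
```

```bash
cat > step.py <<'E'
from ins import *
def pred(w): 
    t=np.radians(w[3]);return (6-w[2]*np.sin(t))/np.cos(t)-36-w[0]
def steps(L,thr=4,fmax=11.5,v=.01):
    for t in L:
        p,R=pose(*t)
        h=robot.move_linear(p,velocity=v,frame=R,threshold=thr)
        robot.pause(.1);F=[];
        for _ in range(4): robot.pause(.05);F.append(where()[1])
        w=where();F=np.mean(F,0).round(2);print(t,h,w[0],F,w[2],'p %.2f exp %.1f'%(pred(w[0]),2+.8*pred(w[0])))
        if h or F[0]>fmax or abs(F[2])>8: print('stop');return False
    return True
E
python3 - <<'E'
from step import *
steps([(-37,1,21),(-37.8,1,20.2),(-38.3,1.2,19.5),(-38.6,1.5,18.5)])
E
```

```text
(-37, 1, 21) False [-3.657e+01  3.000e-02  9.300e-01  2.103e+01] [ 6.77 -0.65  1.89] 14.51 p 6.64 exp 7.3
(-37.8, 1, 20.2) False [-3.725e+01  2.000e-02  9.200e-01  2.025e+01] [ 6.99 -0.46  1.64] 15.06 p 7.31 exp 7.8
(-38.3, 1.2, 19.5) False [-3.765e+01  1.000e-02  1.020e+00  1.956e+01] [7.35 0.01 1.42] 15.61 p 7.66 exp 8.1
(-38.6, 1.5, 18.5) False [-3.789e+01  2.000e-02  1.260e+00  1.857e+01] [7.71 0.13 0.79] 16.16 p 7.80 exp 8.2
```

```bash
python3 - <<'E'
from step import *
steps([(-39.4,1.7,18.3),(-39.5,2.2,17),(-39.5,2.5,15.5),(-39.4,2.6,14)],fmax=10)
E
```

```text
(-39.4, 1.7, 18.3) False [-38.61   0.04   1.42  18.37] [ 8.27 -0.22  0.11] 16.71 p 8.46 exp 8.8
(-39.5, 2.2, 17) False [-3.857e+01 -1.000e-02  1.780e+00  1.709e+01] [ 8.37 -0.62 -1.77] 17.26 p 8.30 exp 8.6
(-39.5, 2.5, 15.5) False [-38.53   0.05   2.05  15.59] [ 8.04  0.05 -1.82] 17.81 p 8.19 exp 8.5
(-39.4, 2.6, 14) False [-38.37   0.04   2.09  14.1 ] [ 7.95 -0.15 -2.42] 18.36 p 8.03 exp 8.4
```

The lower edge of the yellow end is now at about z = +8.8 mm, below the lip edge, with no upward reaction, so it passed cleanly. Continue tipping to level.

```bash
python3 - <<'E'
from step import *
steps([(-39.3,2.3,11.5),(-39.0,1.9,9),(-38.7,1.5,6.5),(-38.3,1.1,4),(-38,.8,2),(-37.5,.5,.5)],fmax=10)
E
```

```text
(-39.3, 2.3, 11.5) False [-3.832e+01  2.000e-02  1.860e+00  1.159e+01] [ 8.07  0.04 -1.86] 19.0 p 8.06 exp 8.5
(-39.0, 1.9, 9) False [-38.1    0.05   1.53   9.08] [ 7.78 -0.33 -1.02] 19.65 p 7.93 exp 8.3
(-38.7, 1.5, 6.5) False [-37.86   0.05   1.19   6.57] [ 7.79  0.03 -0.42] 20.3 p 7.76 exp 8.2
(-38.3, 1.1, 4) False [-3.787e+01  1.000e-02  9.200e-01  4.090e+00] [ 7.05  0.36 -0.67] 20.95 p 7.82 exp 8.3
(-38, 0.8, 2) False [-3.797e+01  2.000e-02  7.000e-01  2.050e+00] [ 5.2   0.46 -1.82] 21.56 p 7.95 exp 8.4
(-37.5, 0.5, 0.5) True [-36.44   0.09  -0.19   0.56] [5.22 0.76 5.02] 22.08 p 6.44 exp 7.2
stop
```

The last step stopped on an upward force of 5 N, so I look before going on.

```bash
python3 - <<'E'
from step import *
robot.pause(.2);print(where())
im=np.ascontiguousarray(robot.grab_frame('wrist')[:,:,::-1]);cv2.imwrite('pics/w5a.png',im)
i2=robot.camera_info('scene');im2=np.ascontiguousarray(robot.grab_frame('scene')[:,:,::-1])
u=project(i2,[.527,-.138,.06]).astype(int);a=im2[u[1]-50:u[1]+50,u[0]-66:u[0]+66]
cv2.imwrite('pics/w5.png',np.hstack([cv2.resize(im[80:380,200:440],(400,500)),cv2.resize(a,(400,303)) if 0 else cv2.copyMakeBorder(cv2.resize(a,(400,303),interpolation=2),0,197,0,0,0)]))
E
```

```text
(array([-36.46,   0.1 ,  -0.16,   0.55]), array([5.45, 0.94, 4.69]), 22.28)
```

View pics/w5.png

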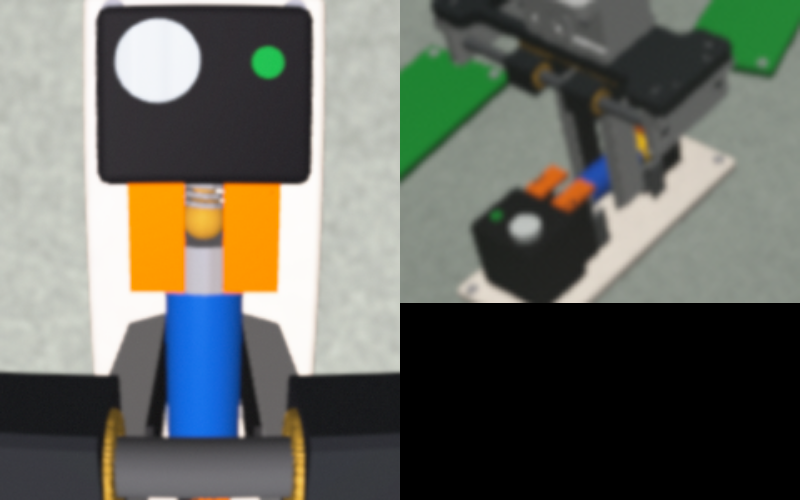

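The dome sits on the bare face under the hood, and the yellow end shows just below the lip at about (640,130). The cell's top corner may still be rubbing on the lip. I'll press back about 1.5 mm, tip the yellow end down slightly, then ease forward.

```bash
python3 - <<'E'
from step import *
steps([(-37.5,.4,1),(-38.6,.5,1),(-39,.6,0),(-39,.7,-1)],thr=6,fmax=10)
E
```

```text
(-37.5, 0.4, 1) True [-35.73   0.1   -0.46   1.13] [5.06 0.31 3.02] 22.93 p 5.74 exp 6.6
stop
```

Worked out at the cell's middle, the height was +0.2 mm in both readings, so the cell is already level on the rails. The spring reads about 5 N, which is the seated load. I release, back off and look.

```bash
python3 - <<'E'
from step import *
robot.gripper_to(.05);print(where())
s=robot.get_state();p=np.array(s['ee_pos'])
print(robot.move_linear(p+[0,0,.06],velocity=.06,threshold=6),where())
p,R=pose(-35,120,0)
robot.move_linear(p-.03*E_X*0,velocity=.15,frame=R);robot.pause(.4)
info=robot.camera_info('wrist');im=np.ascontiguousarray(robot.grab_frame('wrist')[:,:,::-1]);cv2.imwrite('pics/w6a.png',im);np.save('w6.npy',info,allow_pickle=True)
u=project(info,np.array(C['O']),True).astype(int);print(u,where())
i2=robot.camera_info('scene');im2=np.ascontiguousarray(robot.grab_frame('scene')[:,:,::-1])
v=project(i2,[.527,-.138,.06]).astype(int);a=im2[v[1]-50:v[1]+50,v[0]-66:v[0]+66]
c=im[max(u[1]-110,0):u[1]+110,u[0]-80:u[0]+80]
cv2.imwrite('pics/w6.png',np.hstack([cv2.resize(c,(400,int(400*c.shape[0]/c.shape[1])),interpolation=2)[:550],cv2.copyMakeBorder(cv2.resize(a,(400,303),interpolation=2),0,min(550,int(400*c.shape[0]/c.shape[1]))-303,0,0,0)]))
E
```

```text
(array([-3.528e+01,  1.000e-02, -7.900e-01,  1.140e+00]), array([ 0.44, -0.31,  0.43]), 23.57)
False (array([-3.506e+01, -4.000e-02,  5.882e+01,  1.170e+00]), array([ 0.83,  0.32, -0.61]), 24.73)
[320 237] (array([-3.491e+01, -7.000e-02,  1.197e+02,  2.000e-02]), array([-0.03,  0.01,  0.03]), 25.73)
```

View pics/w6.png

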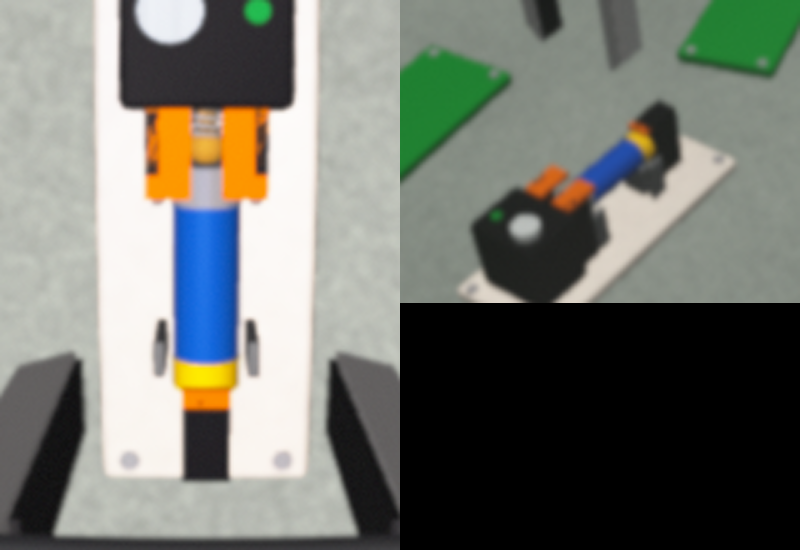

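Seen from above, the orange lip overlaps the yellow end: about 8 mm of the 12 mm yellow band shows, so about 3–4 mm is under the lip. The dome is on the bare face, the cell is level, and the gripper is clear. I hand it in.

```bash
python3 -c "
from rig import robot
robot.sign_off();print(robot.get_state()['time'])"
```

```text
the job is handed in; nothing more can be done
the job is handed in; nothing more can be done
```

The charged cell is loaded in the power pack's open bay and I have handed the job in, at about 26 s of the 64 s allowed; the rig reports no verdict.

**What I did:** I took the blue cell from the cradle and slid it in at 28° with the bare end low. Contact with the spring showed the carrier about +0.5 to +1 mm off. I pressed the spring to about 8 mm, short of the 9.5 mm stop, with about 8.4 N the highest reading along the bay, then tipped the yellow end down past the lip to level. Then I let go and backed off.

**Last checks:**
- **Position:** From above, about 3–4 mm of the yellow band is hidden under the lip and the dome sits on the bare face. The side view shows the cell level.
- **Load and release:** The force along the bay just before release was about 5 N, against 5.7 N expected when seated. After backing off, the tool force was near zero.

**What did not go cleanly:**
- **Final tipping:** The last tipping step stopped early on an upward force of about 5 N, probably the cell settling onto the rails.
- **Press-back:** The corrective move after it also stopped on its force limit, so I skipped the remaining steps. The cell's middle was already at seated height, so I released it there.
- **First plate measurement:** It leaked into the table (109 mm wide instead of 76 mm) and was redone; the redone width was 74 mm.

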